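# Set the test prod down on the relay's latch bar

### The job

Set up the test arm for a contact check on the relay: swing the arm round until the nickel prod stands over the bronze latch bar on top of the relay, then tilt it down, feeling for the touch, until the prod stands on the bar with its spring tip pressed about half-way in, and let go so that the arm stays there. Bring the tip down gently, do not shift the relay, and leave the other parts and the flap of the parts well alone.

Things in the scene. Friction and masses are not known exactly. Their poses are not given: they have to be found in the camera images.
- stand_base: Round black iron foot of the test-arm stand, 120 mm across, bolted to the bench. A 24 mm pillar is clamped in it, at a height that differs from day to day; the swivel head sits on the pillar. Origin: centre of the underside, on the upright swivel axis. The swivel turns about 92 degrees to either side of the direction of this body's -x axis
- test_arm: Tilting arm of the stand, an aluminium bar 20 mm wide and 10 mm high. Origin: where its level tilt hinge crosses the upright swivel axis, 112 to 124 mm above the bench. -x runs out along the bar, y along the hinge. Both joints are stiff and stay where left: at the knob about 3 N sideways turns the swivel, about 5 N up or down moves the tilt (14 degrees below level to 46 above)
- knob (a point): Centre of the black ball knob, 34 mm across, that stands on the arm: in the arm's frame 155 mm out along the bar (-x) and 58 mm above its axis (+z). Gripped from above across the arm (along y) it pivots between the fingers as the arm tilts; both sides are free
- clamp (a point): Centre of the 30 mm clamp block on the arm's axis, 200 mm out from the hinge. It holds the prod square to the arm: black barrel 18 mm thick, below it a nickel shank and spring tip. With the spring out the tip ends 48 to 72 mm below this point, as the prod happens to be clamped. The 6 mm tip slides in by 12 mm; the push starts at 0.75 N and grows 0.3 N per mm: 2.5 N half-way, 4.4 N fully in
- relay: Relay under test, 0.65 to 0.9 kg, standing loose on the bench: dark moulded base 130 x 72 x 10 mm, copper coil with cream flanges and iron plates, and on top, on two pillars, its bronze latch bar. Origin: centre of the underside; x along the relay, z up. Nothing holds it down
- latch_bar: Bronze latch bar fixed on top of the relay. Origin: middle of its flat upper face, 64 mm above the bench. 110 mm long (along x; hook turned down at +x), 26 mm wide (along y), 6 mm thick. When the tip stands on the bar it is 195 to 205 mm from the swivel axis, and that circle always crosses the bar's centre line within 35 mm of this origin
- yoke: Bystander: black iron magnet yoke, a U lying flat, 92 x 70 x 28 mm, 0.6 kg, loose. Origin: underside, near its middle
- bobbin: Bystander: cream ceramic bobbin standing on end, 60 mm across, 70 mm high, 0.2 kg, loose. Origin: centre of the underside
- spare_latch: Bystander: spare bronze latch bar lying flat on the bench, 110 x 26 x 6 mm with a 20 mm hook at its end, loose. Origin: centre of the underside
- flap_pull (a point): Bystander: middle of the wire pull on the steel flap (140 x 190 mm) that lies shut over the parts well, 25 mm above the bench
Things that resemble listed ones, but are neither listed nor needed, are in the scene too. Of the things that look like the relay, the largest one is meant.

How it is judged (in metres and radians):
At the end, for the whole second after the job is handed in: The prod's tip stands on the relay's latch bar, its spring pressed in by about half of its 12 mm (3 to 9 mm: 1.6 to 3.4 N on the bar). The relay stands flat, under 10 mm from where it was; all is at rest and the arm is let go (contact force between test_arm and latch_bar between 1.6 and 3.4 N and distance of latch_bar from where it was at the start of the episode below 0.01 m and angle between relay's own z axis and vertical below 0.05 rad and angular speed of test_arm below 0.05 rad/s and linear speed of relay below 0.01 m/s); the robot touches nothing.
It fails at once if the prod or the arm is rammed on the relay (more than 10 N) (contact force between test_arm and relay above 10 N).
It fails at once if the relay is shifted by more than 15 mm (distance of relay from where it was at the start of the episode above 0.015 m).
It fails at once if a bystander is moved by more than 15 mm or the flap is lifted (distance of any of yoke, bobbin, spare_latch, flap_pull from where it was at the start of the episode above 0.015 m).
It also fails if it takes over 61 s, if anything falls off the work surface, if the arm or the gripper's body presses on something with over 40 N, if the wrist force passes 120 N, or if a joint passes its speed limit or range.

### The arm

A 7-joint arm with a two-finger parallel gripper is mounted at the origin on the work surface. World frame = base frame: x ahead of the robot, y to its left, z up, the work surface at z = 0. Lengths are in m, angles in degrees, forces in N, time in s.
With the tool pointing down it reaches from about 0.425 to 0.875 m from the base axis. Payload 4.7 kg.
Tool frame: the origin (TCP) lies on the centre line of the jaws, within the pads' length; the fingertips stand 17 mm ahead of it and the grasp point (between the pads) lies 2 mm behind it; z points along the fingers, y is the line along which they close (so a half turn about z gives the same grasp; the last joint's range is limited). The gripper opens to 87 mm and grips with 3 to 60 N. Pads are 19 mm wide; open, the fingers measure 117 mm over their backs; the gripper's body (75 mm by 190 mm) begins 51 mm behind the grasp point.
Start: joints at [-63.134, 18.392, -4.016, 83.108, 1.295, 78.541, -3.26], TCP at [0.286, 0.584, 0.201] pointing down, gripper open.
Joint ranges: [-163.93, 163.93], [-17.29, 119.83], [-79.2, 71.16], [3.27, 140.29], [-89.18, 269.18], [5.43, 117.66], [-154.24, 154.24]. Speed limits (degrees/s): [147.25, 147.25, 180, 180, 180, 180, 180].

### API

Orientations are given as [roll, pitch, yaw] about the fixed x, y, z axes, in that order (R = Rz(yaw) Ry(pitch) Rx(roll)).
In Python, from cell import env, read_camera gives the robot as it stands.
- The arm moves only by the shell command python3 -m jog 'ROWS' [FORCE]. ROWS is JSON, a list of rows, each a list of 5 numbers: the opening, from 0 (shut) to 1 (fully open), then the shift along the tool's x, y, z each as a share of 0.02 m, from -1 to 1, then the turn about the tool's z as a share of 45 degrees, from -1 to 1. In form: [[gripper, x, y, z, yaw], ...]. A call has 1 to 12 rows; each row shifts and turns the commanded pose from where the row before left it, along the tool's axes as they then stand; what a row does not reach is not made up. A row lasts 1/12 s, in which the tool goes at most 41.7 mm and 7.16 degrees, less where a joint would pass 70% of its speed; a pose out of reach is approached as far as the arm can. A call with a number of a shift or a turn outside -1 to 1 is refused whole. A call with a gripper value outside its range is refused whole. The fingers move at their own pace and stop on an object; FORCE is the grip in N (left out, the last holds). Time passes only in rows, so rows that do not move let the fingers close. It gives the time, the measured TCP pose, the force, the opening and the grip force at its end, in the units of the state.
- env.get_obs(): the state, without advancing time (a new reading comes with each control period).
- read_camera(name): name is "scene" or "top" or "wrist"; returns a dict with "color" (420x560x3 uint8, red, green, blue), "range_z" (420x560 float32, m along the optical axis (not along the pixel's ray), 0 where there is no reading), "mtx" (3x3 intrinsics, pixels), "world_from_camera" (4x4, takes a point from camera to world coordinates); the wrist camera has in their place "T_tool_cam" (4x4, takes a point from camera to tool coordinates, whose origin is the TCP and whose axes are the flange's). Camera axes: x right, y down, z forward; pixel columns grow to the right and rows downward; lengths in m; the calibration is good to about 2 mm. The wrist camera is an equidistant fisheye: a pixel r from the principal point sees the ray r / f radians off the axis. A picture is of the moment at which its call begins: read the wrist's pose just before it.
- env.sign_off(): hands the job in; it is judged then, once.
The state is a dict: "time_s": time; "qpos": joint angles; "joint_velocities": joint speeds; "effort": joint torques, N m; "tool_pos": TCP position; "tool_rot": TCP orientation; "force": force on the tool from outside, world axes, zero at the start; "wrist_torque": the same for the moment, N m; "grip_width": finger opening in m; "grasp_force": force on a finger pad.
Only numpy, scipy, OpenCV 4.12 (cv2) and the standard library are available. Lean on these libraries where they do the work, as an engineer would, in place of code of your own. Each camera call takes 0.05 s, during which the arm holds its last target. There are 200 camera calls.

## Working session

There is one attempt and no reset: what is moved stays moved. The work goes in short steps, Python scripts to look and compute and a shell command to move; the robot and the scene stay as the last step left them, time stands still between calls to the robot, and variables do not carry over. Pictures are saved under pics/ and viewed, at most 10 in all, crops included, and the job is handed in when it is done.

```bash
mkdir -p pics; ls
python3 - <<'E'
from cell import env, read_camera
import cv2, numpy as np, pickle
d={}
for n in("scene","top"):
    c=read_camera(n); d[n]=c
    cv2.imwrite(f"pics/{n}0.png",c["color"][:,:,::-1])
    print(n,c["mtx"].round(1).tolist(),c["world_from_camera"].round(3).tolist())
pickle.dump(d,open("c0.pkl","wb"))
o=env.get_obs();print(o)
E
```

```text
pics
scene [[460.1, 0.0, 275.0], [0.0, 460.1, 210.4], [0.0, 0.0, 1.0]] [[0.722, 0.498, -0.481, 1.09], [0.692, -0.524, 0.496, -0.586], [-0.005, -0.691, -0.723, 1.047], [0.0, 0.0, 0.0, 1.0]]
top [[420.7, 0.0, 285.5], [0.0, 420.7, 206.4], [0.0, 0.0, 1.0]] [[-0.027, -0.989, 0.149, 0.348], [-1.0, 0.028, 0.002, 0.009], [-0.006, -0.148, -0.989, 1.113], [0.0, 0.0, 0.0, 1.0]]
{'time_s': 0.1, 'qpos': array([-63.13299802,  18.43319968,  -4.01318646,  83.16740511,
         1.29479911,  78.54102684,  -3.26138481]), 'joint_velocities': array([ 0.05863626, -0.08950507,  0.01570518, -0.09931653, -0.04830459,
       -0.05143533, -0.00190841]), 'effort': array([-1.85786425e-04, -4.92572808e+01, -4.05698279e-01, -3.13401139e+01,
       -6.43048645e-02,  3.93881940e-02,  5.84859504e-05]), 'tool_pos': array([0.28538101, 0.58341529, 0.20049332]), 'tool_rot': array([-1.79903578e+02,  6.01466496e-03,  1.53938936e+02]), 'force': array([-0.82836615,  0.6726117 , -0.01247364]), 'wrist_torque': array([0.00174945, 0.0109044 , 0.03260223]), 'grasp_force': 0.0, 'grip_width': 0.08673733119482856}
```

View pics/scene0.png

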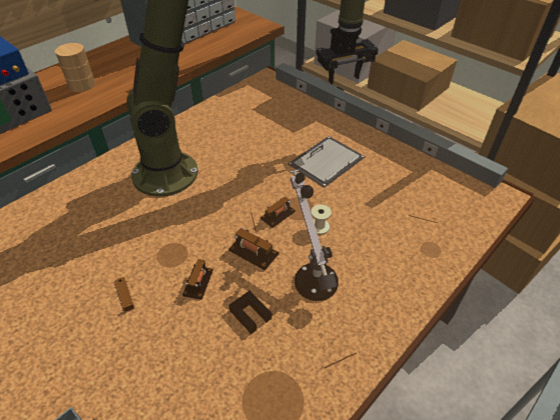

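View pics/top0.png

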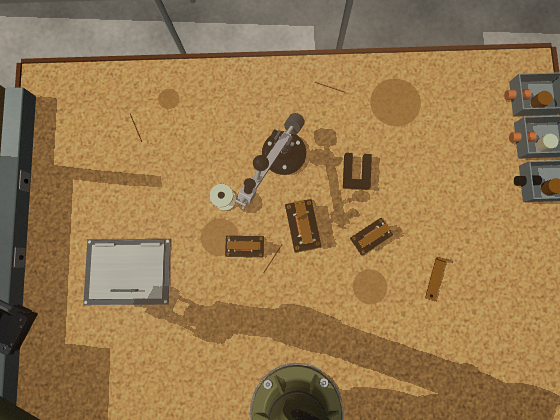

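The top view shows three relay-like things: the large relay at (302,225) and two smaller ones at (245,246) and (373,236). A loose spare bar lies at (436,278). The stand is at (284,153), and the arm runs towards (243,202). By its size, (302,225) is the relay, so I'll measure it and check it in a close crop.

```bash
cat > h.py <<'E'
import numpy as np, cv2
def pts(c):
    z=c["range_z"]; K=c["mtx"]; v,u=np.indices(z.shape)
    p=np.stack([(u-K[0,2])/K[0,0]*z,(v-K[1,2])/K[1,1]*z,z,np.ones_like(z)],-1)
    P=(p@c["world_from_camera"].T)[...,:3]; P[z==0]=np.nan
    return P
E
python3 - <<'E'
import pickle; from h import *
np.set_printoptions(precision=4,suppress=True)
d=pickle.load(open("c0.pkl","rb"))
P=pts(d["top"]); hsv=cv2.cvtColor(d["top"]["color"],cv2.COLOR_RGB2HSV)
for name,(u,v) in dict(relay=(302,225),s1=(245,246),s2=(373,236)).items():
    w=P[v-35:v+35,u-32:u+32].reshape(-1,3); h=hsv[v-35:v+35,u-32:u+32].reshape(-1,3)
    print(name,"maxz",np.nanpercentile(w[:,2],[90,97,99]))
    m=(w[:,2]>0.055)&(w[:,2]<.075)
    q=w[m]; 
    if len(q)>30:
        r=cv2.minAreaRect(q[:,:2].astype(np.float32)); print(" bar",len(q),np.median(q,0),r)
    m=(w[:,2]>0.007); 
    r=cv2.minAreaRect(w[m][:,:2].astype(np.float32)); print(" body",r)
for n in d:
    P=pts(d[n]); rgb=d[n]["color"].astype(int)
    for (u,v) in (dict(top=[(260,163),(249,185),(243,202),(284,153),(295,122),(270,150),(222,196),(357,171),(272,165)],scene=[(306,191),(297,178),(322,254),(317,283),(312,230)])[n]):
        print(n,(u,v),rgb[v,u],P[v,u],"maxz near",P[v-6:v+7,u-6:u+7].reshape(-1,3)[np.nanargmax(P[v-6:v+7,u-6:u+7,2])])
c=d["top"]["color"][90:270,190:400]; s=d["scene"]["color"][150:330,180:350]
a=cv2.resize(c[:,:,::-1],None,fx=2.9,fy=2.9,interpolation=2)[:540]
cv2.imwrite("pics/crop_top.png",a); cv2.imwrite("pics/crop_scene.png",cv2.resize(s[:,:,::-1],None,fx=3.3,fy=3.3,interpolation=2))
E
```

```text
relay maxz [0.0611 0.0658 0.0673]
 bar 511 [ 0.4648 -0.0318  0.0644] ((0.46599081158638, -0.031968772411346436), (0.11062238365411758, 0.04317282512784004), 10.751372337341309)
 body ((0.45235705375671387, -0.03406824544072151), (0.15113936364650726, 0.07169348746538162), 9.665837287902832)
s1 maxz [0.0108 0.0501 0.052 ]
 body ((0.4105197489261627, 0.14310124516487122), (0.15141192078590393, 0.10467016696929932), 65.62348937988281)
s2 maxz [0.0114 0.0497 0.0519]
 body ((0.41096219420433044, -0.20705251395702362), (0.1224876120686531, 0.14281508326530457), 18.310503005981445)
scene (306, 191) [55 43 30] [0.5782 0.0518 0.2639] maxz near [0.5747 0.0591 0.2701]
scene (297, 178) [49 36 26] [0.5261 0.0772 0.2576] maxz near [0.5237 0.087  0.2668]
scene (322, 254) [128 116 109] [0.6685 0.0194 0.1242] maxz near [0.6797 0.0197 0.1417]
scene (317, 283) [47 33 20] [ 0.6789 -0.0038  0.0309] maxz near [ 0.7103 -0.0256  0.1106]
scene (312, 230) [176 163 154] [0.6176 0.0368 0.1623] maxz near [0.5987 0.0385 0.1693]
top (260, 163) [73 58 44] [0.5673 0.0612 0.2682] maxz near [0.5686 0.0671 0.2717]
top (249, 185) [71 54 36] [0.5225 0.0849 0.2641] maxz near [0.5225 0.093  0.2653]
top (243, 202) [100  88  75] [0.491  0.1    0.2422] maxz near [0.4947 0.1099 0.2469]
top (284, 153) [81 67 52] [0.6513 0.0117 0.0411] maxz near [0.6193 0.0255 0.1559]
top (295, 122) [91 79 68] [ 0.7096 -0.0179  0.1123] maxz near [ 0.7096 -0.0179  0.1123]
top (270, 150) [73 59 47] [0.6665 0.049  0.0204] maxz near [0.5844 0.0531 0.2589]
top (222, 196) [72 54 35] [0.5358 0.1705 0.0711] maxz near [0.5296 0.1646 0.0768]
top (357, 171) [145 107  61] [ 0.6062 -0.1838  0.0035] maxz near [ 0.5855 -0.1936  0.0331]
top (272, 165) [68 50 35] [0.6259 0.0447 0.0174] maxz near [0.5697 0.0489 0.2655]
```

View pics/crop_top.png

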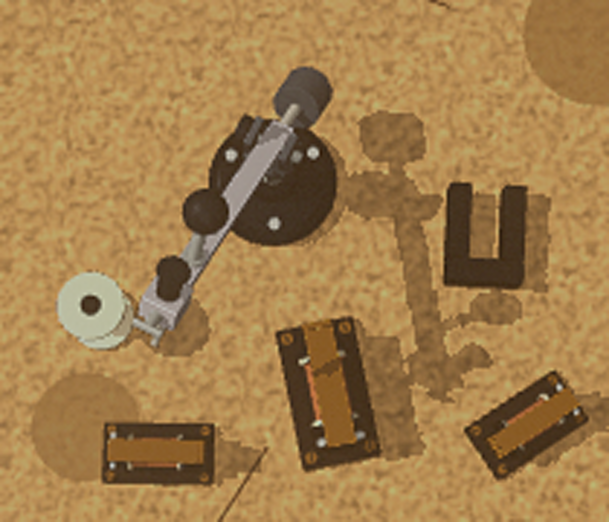

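View pics/crop_scene.png

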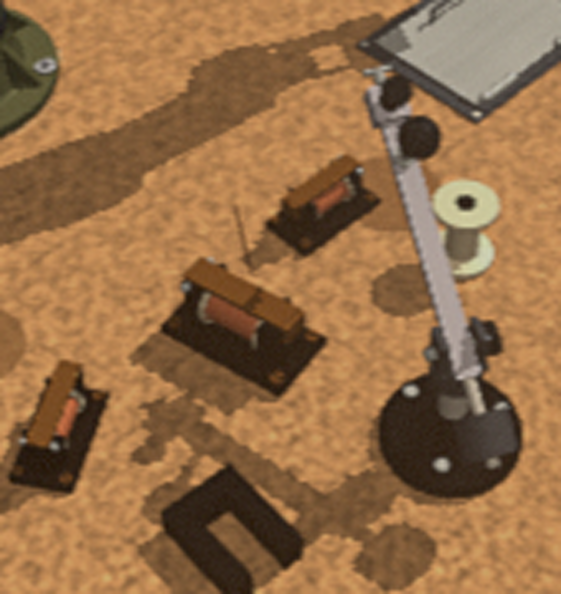

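The crops confirm it: the relay at (302,225) is the largest and its bar top measures about 64 mm. The knob is the ball at top pixel (260,163), and the dark cylinder at (249,185) is the top of the prod barrel. Next I'll measure the swivel axis and the knob.

Run:
```python
import pickle; from h import *
from scipy.optimize import least_squares
np.set_printoptions(precision=4,suppress=True)
d=pickle.load(open("c0.pkl","rb"))
S={}
for n in d:
    P=pts(d[n]); V=d[n]["color"].max(-1)
    A=P.reshape(-1,3); dark=(V<100).ravel()
    # knob sphere, fixed radius 17 mm
    u,v=dict(top=(260,163),scene=(307,191))[n]
    w=P[v-9:v+10,u-9:u+10].reshape(-1,3); dk=V[v-9:v+10,u-9:u+10].ravel()<95
    q=w[dk]; q=q[np.linalg.norm(q-[.575,.06,.255],axis=1)<.03]
    r=least_squares(lambda c:np.linalg.norm(q-c,axis=1)-.017,[.575,.06,.25],loss="soft_l1",f_scale=.001)
    print(n,"knob",len(q),r.x,np.sqrt(np.mean(r.fun**2)))
    # foot rim: dark points near stand
    near=np.hypot(A[:,0]-.657,A[:,1]-.012)<.09
    f=A[near&dark&(A[:,2]>.008)&(A[:,2]<.03)]
    print(" foot z pct",np.percentile(f[:,2],[5,25,50,75,95]),len(f))
    top=f[np.abs(f[:,2]-np.median(f[:,2]))<.006]; hull=cv2.convexHull(top[:,:2].astype(np.float32))[:,0]
    print(" foot circle",cv2.minEnclosingCircle(hull))
    r=least_squares(lambda c:np.hypot(*(hull-c[:2]).T)-c[2],[.657,.012,.06],loss="soft_l1",f_scale=.002); print(" fit",r.x)
    # arm bar: bright greyish points above 0.13
    rgb=d[n]["color"].astype(int); grey=((rgb.max(-1)-rgb.min(-1)<35)&(V>110)).ravel()
    b=A[grey&(A[:,2]>.1)&(A[:,2]<.27)&(np.hypot(A[:,0]-.6,A[:,1]-.05)<.15)]
    l=cv2.fitLine(b.astype(np.float32),cv2.DIST_HUBER,0,.01,.01).ravel(); print(" bar",len(b),l, "az",np.degrees(np.arctan2(l[1],l[0])),"tilt",np.degrees(np.arcsin(l[2])))
    # latch bar
    hsv=cv2.cvtColor(d[n]["color"],cv2.COLOR_RGB2HSV).reshape(-1,3)
    m=(np.hypot(A[:,0]-.46,A[:,1]+.03)<.075)&(np.abs(A[:,2]-.064)<.005)
    rect=cv2.minAreaRect(A[m][:,:2].astype(np.float32)); print(" latch",m.sum(),rect,A[m].mean(0))
    xy=A[m][:,:2]; l=cv2.fitLine(xy.astype(np.float32),cv2.DIST_HUBER,0,.01,.01).ravel();print("  line",l)
```

```text
scene knob 128 [0.5726 0.0624 0.2519] 0.0014432083248871368
 foot z pct [0.0109 0.0157 0.0198 0.0225 0.0257] 709
 foot circle ((0.6648803949356079, 0.010262603871524334), 0.05900299549102783)
 fit [0.6648 0.011  0.0574]
 bar 651 [ 0.7556 -0.3939 -0.5234  0.6054  0.0424  0.1668] az -27.53698 tilt -31.559563
 latch 321 ((0.46786054968833923, -0.02829982154071331), (0.11010447144508362, 0.038356881588697433), 13.17517375946045) [ 0.4705 -0.031   0.064 ]
  line [ 0.9849  0.1733  0.4705 -0.031 ]
top knob 202 [0.5721 0.0615 0.2516] 0.00110147471823788
 foot z pct [0.0122 0.017  0.0201 0.0227 0.0256] 800
 foot circle ((0.6611310243606567, 0.012268477119505405), 0.05932377651333809)
 fit [0.6613 0.0129 0.0583]
 bar 622 [ 0.7528 -0.4038 -0.5199  0.5836  0.0535  0.182 ] az -28.207684 tilt -31.326115
 latch 465 ((0.4663483500480652, -0.03186245635151863), (0.10962671041488647, 0.03594522923231125), 11.768350601196289) [ 0.4651 -0.0319  0.0645]
  line [ 0.9833  0.1821  0.4651 -0.0319]
```

```bash
python3 -m jog '[[1,-0.9,-0.63,-1,0],[1,-0.9,-0.63,-1,0],[1,-0.9,-0.63,-1,0],[1,-0.9,-0.63,-1,0],[1,-0.9,-0.63,-1,0],[1,-0.9,-0.63,-1,0],[1,-0.9,-0.63,0,0],[1,-0.9,-0.63,0,0],[1,-0.9,-0.63,0,0],[1,-0.9,-0.63,0,0],[1,-0.9,-0.63,0,0],[1,-0.9,-0.63,0,0]]' 10; python3 -m jog '[[1,-0.9,-0.63,0,0],[1,-0.9,-0.63,0,0],[1,-0.9,-0.63,0,0],[1,-0.9,-0.63,0,0],[1,-0.9,-0.63,0,0],[1,-0.9,-0.63,0,0],[1,-0.9,-0.63,0,0],[1,-0.9,-0.63,0,0],[1,-0.9,-0.63,0,0],[1,-0.9,-0.63,0,0],[1,-0.9,-0.63,0,0]]'
```

```text
time_s: 1.1
tool_pos: [0.4134, 0.352, 0.321]
tool_rot: [-180.0, -0.0, 153.9]
force: [-0.1, -0.1, 0.5]
grip_width: 0.0865
grasp_force: 0.0
time_s: 2.02
tool_pos: [0.5303, 0.1407, 0.321]
tool_rot: [-180.0, -0.0, 153.9]
force: [-0.4, 0.6, 0.2]
grip_width: 0.0869
grasp_force: 0.0
```

```bash
python3 -m jog '[[1,-0.9,-0.65,0,0],[1,-0.9,-0.65,0,0],[1,-0.9,-0.65,0,0],[1,-0.9,-0.65,0,0.05],[1,0,0,0,0],[1,0,0,0,0]]'
python3 - <<'E'
from cell import env, read_camera
import cv2
print(env.get_obs()["tool_pos"],env.get_obs()["tool_rot"])
c=read_camera("wrist"); print(c["T_tool_cam"].round(4).tolist(),c["mtx"].tolist())
a=cv2.resize(c["color"][:,:,::-1],None,fx=.9,fy=.9)
b=read_camera("scene")["color"][90:330,180:400,::-1]
cv2.imwrite("pics/w1.png",a); cv2.imwrite("pics/s1.png",cv2.resize(b,None,fx=2.4,fy=2.4))
E
```

```text
time_s: 2.52
tool_pos: [0.5723, 0.0616, 0.321]
tool_rot: [-180.0, -0.0, 151.4]
force: [-0.3, 0.6, -0.2]
grip_width: 0.0873
grasp_force: 0.0
[0.57231299 0.06162687 0.32101823] [-1.79957166e+02 -2.70920571e-02  1.51441832e+02]
[[0.0017, -0.9542, -0.2992, 0.0824], [1.0, 0.0015, 0.0008, 0.0015], [-0.0003, -0.2992, 0.9542, -0.1821], [0.0, 0.0, 0.0, 1.0]] [[325.19226210127806, 0.0, 277.45331736766], [0.0, 325.19226210127806, 210.33665849756412], [0.0, 0.0, 1.0]]
```

View pics/w1.png

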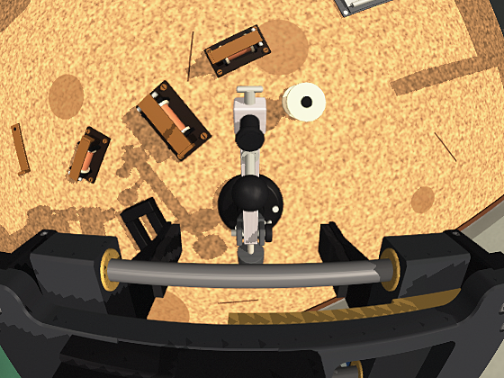

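The wrist view shows the knob at (250,195), centred between the fingers, with the arm bar running straight up the picture. I'll descend and close.

```bash
python3 -m jog '[[1,0,0,0.9,0],[1,0,0,0.9,0],[1,0,0,0.9,0],[1,0,0,0.6,0],[1,0,0,0.25,0],[1,0,0,0,0],[0.2,0,0,0,0],[0.2,0,0,0,0],[0.2,0,0,0,0],[0.2,0,0,0,0],[0.2,0,0,0,0],[0.2,0,0,0,0]]' 12
```

```text
time_s: 3.62
tool_pos: [0.5722, 0.0634, 0.2508]
tool_rot: [180.0, 0.0, 151.7]
force: [-1.1, 0.3, 0.0]
grip_width: 0.0549
grasp_force: 0.0
```

```bash
python3 -m jog '[[0.2,0,0,0,0],[0.2,0,0,0,0],[0.2,0,0,0,0],[0.2,0,0,0,0],[0.2,0,0,0,0],[0.2,0,0,0,0],[0.2,0,0,0,0],[0.2,0,0,0,0]]' 12
```

```text
time_s: 4.28
tool_pos: [0.572, 0.0634, 0.2505]
tool_rot: [180.0, -0.0, 151.7]
force: [0.1, 0.1, 0.5]
grip_width: 0.0176
grasp_force: 0.0
```

Run:
```python
from cell import env, read_camera
import cv2, numpy as np
o=env.get_obs();print(o["tool_pos"],o["grip_width"],o["grasp_force"],o["qpos"])
a=read_camera("wrist")["color"][:,:,::-1]
b=read_camera("scene")["color"][90:330,200:400,::-1]
cv2.imwrite("pics/w2.png",np.hstack([cv2.resize(a[130:420,120:440],(400,362)),cv2.resize(b,(302,362))]))
```

```text
[0.57201292 0.06340461 0.25046182] 0.01760257604916119 0.0 [-28.3148207    8.17556958  21.7033945   90.57098676  -3.0476312
  81.8364058   55.31440557]
```

View pics/w2.png

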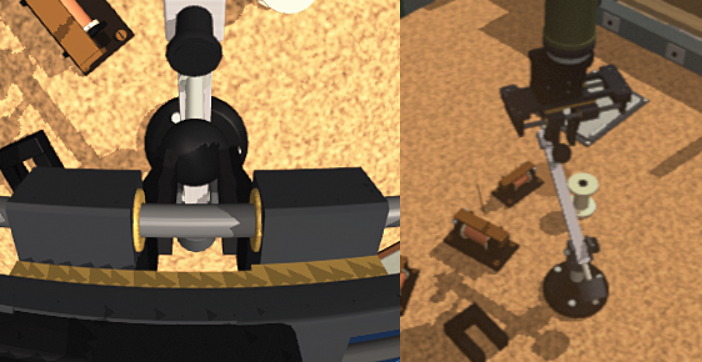

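Run:
```python
from cell import env, read_camera
import cv2, numpy as np
from scipy.spatial.transform import Rotation as R
np.set_printoptions(precision=3,suppress=True,linewidth=200)
o=env.get_obs(); T=np.eye(4);T[:3,:3]=R.from_euler("xyz",o["tool_rot"],degrees=True).as_matrix();T[:3,3]=o["tool_pos"]
for n in("scene","top"):
    c=read_camera(n)
    for nm,p in dict(tcp=T[:3,3],tip=T[:3,3]+T[:3,2]*.017,tcpx=T[:3,3]+T[:3,0]*.03).items():
        q=np.linalg.inv(c["world_from_camera"])@np.r_[p,1]; uv=c["mtx"]@q[:3]/q[2]; print(n,nm,uv[:2],"depth",q[2])
        if nm=="tcp" and n=="scene":
            u,v=uv[:2].astype(int); print((c["range_z"][v-14:v+18:3,u-18:u+19:3]*1000).astype(int))
c=read_camera("wrist"); z=c["range_z"];f=c["mtx"][0,0];v,u=np.indices(z.shape)
x=(u-c["mtx"][0,2]);y=(v-c["mtx"][1,2]);r=np.hypot(x,y)/f
s=np.tan(r)/np.maximum(r,1e-9)/f*z
p=np.stack([x*s,y*s,z,np.ones_like(z)],-1)@c["T_tool_cam"].T
for row in (240,250,260,270,280,290,300,310,320):
    print(row,"tool y/z(mm):",[tuple((p[row,k,[0,1,2]]*1000).astype(int)) for k in range(235,325,9)])
```

```text
scene tcp [306.948 191.359] depth 1.1470440990926605
[[1549 1202 1199 1169 1111 1088 1097 1557 1109 1104 1540 1543 1542]
 [1545 1210 1196 1172 1120 1100 1546 1540 1117 1117 1537 1539 1533]
 [1535 1532 1192 1198 1128 1099 1111 1535 1126 1114 1531 1526 1524]
 [1525 1528 1197 1198 1204 1115 1136 1132 1521 1127 1521 1519 1519]
 [1512 1514 1508 1199 1203 1121 1131 1130 1136 1517 1515 1509 1515]
 [1505 1503 1499 1201 1199 1134 1133 1130 1132 1510 1505 1504 1503]
 [1500 1492 1494 1489 1191 1133 1133 1133 1141 1492 1497 1496 1489]
 [1414 1485 1488 1489 1187 1186 1144 1481 1486 1481 1488 1480 1484]
 [1413 1471 1475 1478 1193 1190 1192 1469 1478 1471 1477 1478 1470]
 [1405 1465 1460 1467 1201 1189 1191 1470 1468 1466 1462 1463 1464]
 [1414 1444 1458 1458 1455 1191 1190 1195 1452 1360 1361 1363 1356]]
scene tip [306.644 196.222] depth 1.1593346262803048
scene tcpx [302.769 183.557] depth 1.1667997313890774
top tcp [259.469 162.938] depth 0.8863337773568158
top tip [260.004 164.923] depth 0.9031451297883837
top tcpx [252.916 175.382] depth 0.8824435751400554
240 tool y/z(mm): [(np.int64(-94), np
[... 3509 characters left out ...]
int64(29), np.int64(2), np.int64(-106)), (np.int64(30), np.int64(4), np.int64(-107)), (np.int64(30), np.int64(7), np.int64(-107)), (np.int64(29), np.int64(9), np.int64(-106)), (np.int64(29), np.int64(12), np.int64(-107))]
320 tool y/z(mm): [(np.int64(23), np.int64(-11), np.int64(-103)), (np.int64(1), np.int64(-11), np.int64(-74)), (np.int64(-2), np.int64(-8), np.int64(-69)), (np.int64(-173), np.int64(-17), np.int64(161)), (np.int64(-159), np.int64(-5), np.int64(142)), (np.int64(-160), np.int64(5), np.int64(143)), (np.int64(-166), np.int64(16), np.int64(151)), (np.int64(-2), np.int64(10), np.int64(-68)), (np.int64(-1), np.int64(14), np.int64(-69)), (np.int64(13), np.int64(15), np.int64(-89))]
```

The fingers straddle the ball exactly, but they stopped at the commanded 17.4 mm, not on an object. I'll close fully and see where they stop.

```bash
python3 -m jog '[[0,0,0,0,0],[0,0,0,0,0],[0,0,0,0,0],[0,0,0,0,0],[0,0,0,0,0]]' 12
```

```text
time_s: 4.95
tool_pos: [0.572, 0.0634, 0.2505]
tool_rot: [180.0, 0.0, 151.7]
force: [-1.0, -0.2, -0.1]
grip_width: 0.0006
grasp_force: 0.0
```

```bash
python3 -m jog '[[1,0,0,0,0],[1,0,0,0,0],[1,0,0,0,0],[1,0,0,0,0],[1,0,0,0,0],[1,0,0,0,0],[1,0,0,0,0],[1,0,0,0,0],[1,0,0,0,0],[1,0,0,0,0]]' 12
python3 - <<'E'
from cell import env, read_camera
import cv2, numpy as np
np.set_printoptions(precision=1,suppress=True,linewidth=200)
c=read_camera("wrist"); z=c["range_z"];f=c["mtx"][0,0];v,u=np.indices(z.shape)
x=(u-c["mtx"][0,2]);y=(v-c["mtx"][1,2]);r=np.hypot(x,y)/f
s=np.tan(r)/np.maximum(r,1e-9)/f*z
p=(np.stack([x*s,y*s,z,np.ones_like(z)],-1)@c["T_tool_cam"].T)[...,:3]*1000
p[z==0]=np.nan
for side in (-1,1):
    m=(np.abs(p[...,0])<16)&(side*p[...,1]>30)&(side*p[...,1]<65)&(p[...,2]>-90)&(p[...,2]<40)
    q=p[m]; print(side,m.sum(),"z",np.percentile(q[:,2],[50,90,98,100]),"y",np.percentile(q[:,1],[2,50,98]),"x",np.percentile(q[:,0],[2,50,98]))
    i=np.where(m&(p[...,2]>np.percentile(q[:,2],97)));print(list(zip(i[1][:6],i[0][:6])))
cv2.imwrite("pics/w3.png",c["color"][:,:,::-1])
print(env.get_obs()["grip_width"])
E
```

```text
time_s: 5.78
tool_pos: [0.572, 0.0634, 0.2505]
tool_rot: [180.0, 0.0, 151.7]
force: [-0.3, -0.3, 0.0]
grip_width: 0.0598
grasp_force: 0.0
-1 1456 z [-63.1 -32.4 -22.4 -19.3] y [-40.1 -33.  -30.2] x [-10.2   9.3  11.4]
[(np.int64(209), np.int64(246)), (np.int64(210), np.int64(246)), (np.int64(211), np.int64(246)), (np.int64(212), np.int64(246)), (np.int64(213), np.int64(246)), (np.int64(207), np.int64(247))]
1 1983 z [-55.7 -28.3 -21.7 -19.4] y [31.4 36.1 43.3] x [-9.3  8.9 11.5]
[(np.int64(342), np.int64(246)), (np.int64(343), np.int64(246)), (np.int64(344), np.int64(246)), (np.int64(345), np.int64(246)), (np.int64(346), np.int64(246)), (np.int64(341), np.int64(247))]
0.06377423130475904
```

View pics/w3.png

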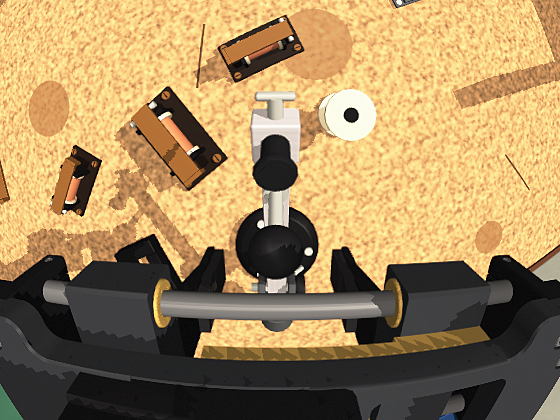

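The fingertips (pixels (212,246) and (343,246)) end about 19 mm behind the reported TCP, not 17 mm ahead. So I need to go about 37 mm lower to have the pads at the ball.

```bash
python3 -m jog '[[1,0,0,0,0],[1,0,0,0,0],[1,0,0,0.7,0],[1,0,0,0.7,0],[1,0,0,0.45,0],[0.3,0,0,0,0],[0.3,0,0,0,0],[0.3,0,0,0,0],[0.3,0,0,0,0],[0.3,0,0,0,0],[0.3,0,0,0,0],[0.3,0,0,0,0]]' 12; python3 -m jog '[[0.2,0,0,0,0],[0.2,0,0,0,0],[0.2,0,0,0,0],[0.2,0,0,0,0]]' 12
```

```text
time_s: 6.83
tool_pos: [0.5722, 0.0634, 0.2139]
tool_rot: [180.0, 0.0, 151.7]
force: [-0.9, -0.2, -0.5]
grip_width: 0.0482
grasp_force: 0.0
time_s: 7.17
tool_pos: [0.5716, 0.0627, 0.2136]
tool_rot: [-179.9, -0.0, 151.7]
force: [-2.1, -2.2, 1.4]
grip_width: 0.0329
grasp_force: 12.0
```

Gripped at 32.9 mm with 12 N. Now I'll swing 41° about (0.662, 0.013) at the knob radius of 0.102 m.

```bash
python3 -m jog '[[0.2,-0.01,-0.3,0,-0.076],[0.2,-0.01,-0.3,0,-0.076],[0.2,-0.01,-0.3,0,-0.076],[0.2,-0.01,-0.3,0,-0.076],[0.2,-0.01,-0.3,0,-0.076],[0.2,-0.01,-0.3,0,-0.076],[0.2,-0.01,-0.3,0,-0.076],[0.2,-0.01,-0.3,0,-0.076],[0.2,-0.01,-0.3,0,-0.076],[0.2,-0.01,-0.3,0,-0.076],[0.2,-0.01,-0.3,0,-0.076],[0.2,-0.01,-0.3,0,-0.076]]' 20; python3 -m jog '[[0.2,0,0,0,0],[0.2,0,0,0,0]]'
python3 - <<'E'
from cell import env, read_camera
import cv2, numpy as np
from h import *
np.set_printoptions(precision=4,suppress=True)
o=env.get_obs(); t=o["tool_pos"]; print(t,o["tool_rot"],o["force"],o["grip_width"])
d=t[:2]-[.662,.013]; print("r",np.hypot(*d),"az",np.degrees(np.arctan2(d[1],d[0]))%360)
c=read_camera("scene");P=pts(c);A=P.reshape(-1,3)
rgb=c["color"].astype(int);V=rgb.max(-1);grey=((V-rgb.min(-1)<35)&(V>110)).ravel()
b=A[grey&(A[:,2]>.13)&(A[:,2]<.25)&(np.hypot(A[:,0]-.59,A[:,1]-0)<.13)]
l=cv2.fitLine(b.astype(np.float32),cv2.DIST_HUBER,0,.01,.01).ravel();print(len(b),l,"az",np.degrees(np.arctan2(-l[1],-l[0])),"tilt",np.degrees(np.arcsin(l[2])))
cv2.imwrite("pics/s4.png",cv2.resize(c["color"][100:300,190:380,::-1],None,fx=3,fy=3,interpolation=2))
E
```

```text
time_s: 8.17
tool_pos: [0.5611, -0.0057, 0.2135]
tool_rot: [179.8, -0.2, -167.1]
force: [-5.6, 0.9, 3.7]
grip_width: 0.0324
grasp_force: 20.0
time_s: 8.33
tool_pos: [0.5614, -0.0071, 0.2135]
tool_rot: [180.0, -0.2, -167.4]
force: [-4.7, -2.1, 3.6]
grip_width: 0.0328
grasp_force: 20.0
[ 0.5614 -0.0071  0.2135] [ 179.9807   -0.1604 -167.3598] [-4.667  -2.1472  3.6032] 0.03281844708047972
r 0.10261453788043547 az 191.29548406889745
349 [ 0.847   0.1681 -0.5044  0.6027 -0.0003  0.1653] az -168.77629 tilt -30.290064
```

View pics/s4.png

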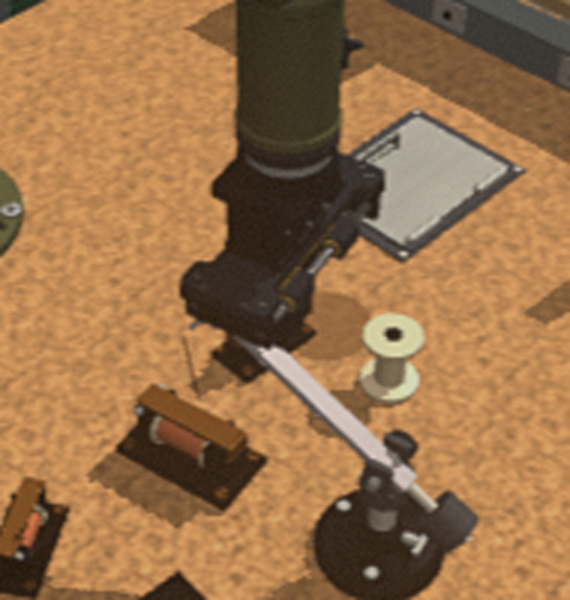

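The arm stands at azimuth 191.2° and tilt 30–31°, and the gripper holds the knob with the relay clear below. I'll add about 1.4° of swivel and then follow the tilt arc down to about 9°, which still clears the bar.

```bash
python3 -m jog '[[0.2,0,-0.15,0,0],[0.2,0.19,0,0.18,0],[0.2,0.19,0,0.18,0],[0.2,0.19,0,0.18,0],[0.2,0.19,0,0.18,0],[0.2,0.19,0,0.18,0],[0.2,0.19,0,0.18,0]]' 20;  python3 -m jog '[[0.2,0.15,0,0.21,0],[0.2,0.15,0,0.21,0],[0.2,0.15,0,0.21,0],[0.2,0.15,0,0.21,0],[0.2,0.15,0,0.21,0],[0.2,0.15,0,0.21,0],[0.2,0,0,0,0],[0.2,0,0,0,0]]' 20
cat > look.py <<'E'
import sys; from cell import env, read_camera
from h import *
from scipy.spatial.transform import Rotation as R
np.set_printoptions(precision=4,suppress=True)
o=env.get_obs(); t=o["tool_pos"]; print(t,o["tool_rot"],o["force"],o["grip_width"])
d=t[:2]-[.662,.013]; print("r",np.hypot(*d),"az",np.degrees(np.arctan2(d[1],d[0]))%360)
for n in("scene","top"):
    c=read_camera(n);P=pts(c);A=P.reshape(-1,3)
    rgb=c["color"].astype(int);V=rgb.max(-1);grey=((V-rgb.min(-1)<35)&(V>110)).ravel()
    e=(A[:,:2]-[.662,.013])@np.array([-.976,-.218]); q=np.abs((A[:,:2]-[.662,.013])@np.array([.218,-.976]))
    b=A[grey&(A[:,2]>.11)&(e>.02)&(e<.14)&(q<.03)]
    if len(b)>30:
        l=cv2.fitLine(b.astype(np.float32),cv2.DIST_HUBER,0,.01,.01).ravel();print(n,len(b),l,"az",np.degrees(np.arctan2(-l[1],-l[0]))%360,"tilt",np.degrees(np.arcsin(l[2]))*-np.sign(l[0]))
    # vertical prod points around r=.2
    near=(e>.17)&(e<.235)&(q<.03)&(A[:,2]>.067)&(A[:,2]<.13)
    for z0 in np.arange(.067,.13,.006):
        k=A[near&(A[:,2]>=z0)&(A[:,2]<z0+.006)]
        if len(k): print(n,round(z0,3),len(k),k.mean(0),"r,off",e[near&(A[:,2]>=z0)&(A[:,2]<z0+.006)].mean(),)
    np.save(f"last_{n}.npy",c["color"])
    if len(sys.argv)>1 and n=="scene":
        cv2.imwrite(sys.argv[1],cv2.resize(c["color"][150:290,210:350,::-1],None,fx=4.2,fy=4.2,interpolation=2))
E
python3 look.py pics/s5.png
```

```text
time_s: 8.97
tool_pos: [0.5422, -0.0117, 0.1942]
tool_rot: [179.8, 0.3, -167.2]
force: [-2.2, 3.7, 8.7]
grip_width: 0.0332
grasp_force: 20.0
time_s: 9.63
tool_pos: [0.5237, -0.0164, 0.1672]
tool_rot: [179.9, 0.1, -167.2]
force: [-4.0, 4.5, 4.5]
grip_width: 0.0329
grasp_force: 20.0
[ 0.5237 -0.0164  0.1672] [ 179.8733    0.0617 -167.2238] [-3.9792  4.4941  4.4825] 0.03286816306410095
r 0.1414364070104663 az 192.00753208091487
scene 324 [ 0.9555  0.219  -0.1976  0.6082  0.0004  0.1369] az 192.91031 tilt 11.3982725
scene 0.067 13 [ 0.4636 -0.0357  0.0679] r,off 0.20428997944509214
scene 0.097 1 [ 0.461  -0.0282  0.1014] r,off 0.20516321214400446
scene 0.103 2 [ 0.4642 -0.0291  0.1087] r,off 0.2021905446496559
scene 0.109 1 [ 0.4639 -0.0267  0.1106] r,off 0.20202871440661635
scene 0.115 3 [ 0.4652 -0.0302  0.1172] r,off 0.20148481613804878
scene 0.121 4 [ 0.466  -0.0299  0.124 ] r,off 0.2006796426092025
```

View pics/s5.png

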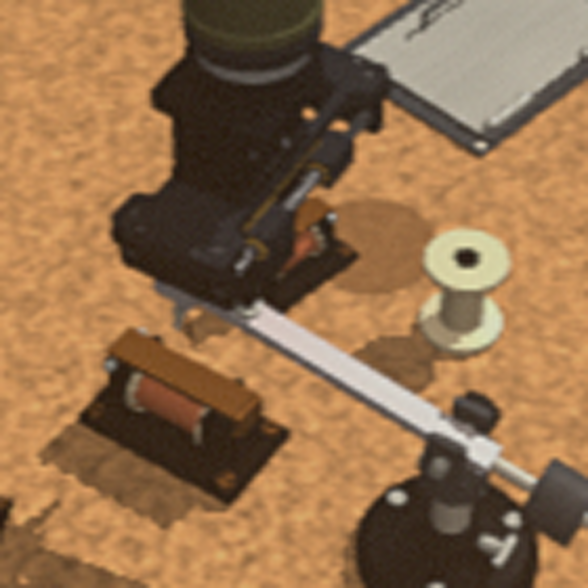

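The tip is visible at scene pixel (253,226), near z ≈ 0.10 m and over the bar's line. From that L ≈ 62 mm, and I expect the touch at a tool z of about 0.145 m. I'll lower to about 0.155 and then feel downward in small steps.

```bash
python3 -m jog '[[0.2,0.06,0,0.1,0],[0.2,0.06,0,0.1,0],[0.2,0.06,0,0.1,0],[0.2,0.06,0,0.1,0],[0.2,0.06,0,0.1,0],[0.2,0.06,0,0.1,0],[0.2,0,0,0,0]]' 20 | egrep 'pos|force'
for i in 1; do
python3 -m jog '[[0.2,0.01,0,0.025,0],[0.2,0.01,0,0.025,0]]' | egrep 'pos|^force'
python3 -m jog '[[0.2,0.01,0,0.025,0],[0.2,0.01,0,0.025,0]]' | egrep 'pos|^force'
python3 -m jog '[[0.2,0.01,0,0.025,0],[0.2,0.01,0,0.025,0]]' | egrep 'pos|^force'
python3 -m jog '[[0.2,0.01,0,0.025,0],[0.2,0.01,0,0.025,0]]' | egrep 'pos|^force'
done; python3 look.py
```

```text
tool_pos: [0.5177, -0.0191, 0.1552]
force: [0.5, 3.9, 4.2]
grasp_force: 20.0
tool_pos: [0.5174, -0.0194, 0.1544]
force: [-0.2, 3.5, 5.3]
tool_pos: [0.5168, -0.0196, 0.1532]
force: [1.8, 4.1, 4.8]
tool_pos: [0.5162, -0.0199, 0.1519]
force: [1.5, 4.6, 4.1]
tool_pos: [0.5157, -0.0201, 0.1508]
force: [2.9, 5.1, 4.0]
[ 0.5157 -0.0201  0.1508] [-179.9939    0.0893 -167.2583] [2.9327 5.1277 4.0038] 0.03267132810495661
r 0.15003591047161652 az 192.76332610276347
scene 299 [ 0.9698  0.2225 -0.1001  0.5855 -0.0049  0.1318] az 192.91954 tilt 5.7443166
scene 0.067 22 [ 0.4594 -0.0349  0.0678] r,off 0.20819000768293777
scene 0.079 2 [ 0.4663 -0.0325  0.084 ] r,off 0.20091326596550313
scene 0.085 3 [ 0.4652 -0.0318  0.0882] r,off 0.2018460153803231
scene 0.091 2 [ 0.4685 -0.0302  0.0945] r,off 0.1982339682073348
scene 0.097 3 [ 0.4692 -0.0325  0.1003] r,off 0.19807100902898012
scene 0.103 4 [ 0.469  -0.0338  0.1061] r,off 0.19858514957948373
scene 0.121 7 [ 0.4745 -0.0421  0.1256] r,off 0.19505525418613437
scene 0.127 7 [ 0.4714 -0.0432  0.1287] r,off 0.1982801734994444
```

```bash
python3 -m jog '[[0.2,0,0,0.025,0],[0.2,0.005,0,0.025,0]]' | egrep 'pos|^force'
python3 -m jog '[[0.2,0,0,0.025,0],[0.2,0.005,0,0.025,0]]' | egrep 'pos|^force'
python3 -m jog '[[0.2,0.005,0,0.025,0],[0.2,0.005,0,0.025,0]]' | egrep 'pos|^force'
python3 -m jog '[[0.2,0.005,0,0.025,0],[0.2,0.005,0,0.025,0]]' | egrep 'pos|^force'
python3 -m jog '[[0.2,0.01,0,0.025,0],[0.2,0.01,0,0.025,0]]' | egrep 'pos|^force'
python3 -m jog '[[0.2,0.01,0,0.025,0],[0.2,0.01,0,0.025,0]]' | egrep 'pos|^force'
python3 look.py
```

```text
tool_pos: [0.5152, -0.0203, 0.1497]
force: [2.2, 4.8, 4.2]
tool_pos: [0.5147, -0.0205, 0.1486]
force: [0.8, 4.2, 5.1]
tool_pos: [0.5142, -0.0206, 0.1475]
force: [0.4, 3.4, 4.8]
tool_pos: [0.5138, -0.0207, 0.1465]
force: [-0.5, 4.0, 4.5]
tool_pos: [0.5134, -0.0209, 0.1454]
force: [-0.2, 4.1, 5.6]
tool_pos: [0.513, -0.021, 0.1445]
force: [-0.0, 3.1, 4.7]
[ 0.513  -0.021   0.1445] [ 179.9946   -0.0702 -167.2824] [-0.0233  3.1447  4.724 ] 0.03262113500081315
r 0.1528133408873574 az 192.83800909855182
scene 290 [ 0.9727  0.2312 -0.0218  0.5858 -0.0037  0.1285] az 193.37358 tilt 1.2491966
scene 0.067 15 [ 0.4669 -0.0332  0.0676] r,off 0.2004999181016979
scene 0.073 2 [ 0.4695 -0.032   0.0778] r,off 0.19772853394353465
scene 0.079 3 [ 0.4692 -0.0309  0.0822] r,off 0.1977782248553982
scene 0.085 1 [ 0.4694 -0.0334  0.0873] r,off 0.19806880211490133
scene 0.091 4 [ 0.4704 -0.0321  0.0933] r,off 0.196827265148048
scene 0.097 4 [ 0.4706 -0.0339  0.0992] r,off 0.19700551299589025
scene 0.115 13 [ 0.4727 -0.0424  0.1184] r,off 0.19683268073731838
scene 0.121 18 [ 0.4756 -0.0414  0.1245] r,off 0.1937814501859828
scene 0.127 11 [ 0.4733 -0.0422  0.1287] r,off 0.19615420161532462
```

```bash
for k in 1; do
python3 -m jog '[[0.2,0.01,0,0.025,0]]' | egrep 'pos|^force'
python3 -m jog '[[0.2,0.01,0,0.025,0]]' | egrep 'pos|^force'
python3 -m jog '[[0.2,0.01,0,0.025,0]]' | egrep 'pos|^force'
python3 -m jog '[[0.2,0.01,0,0.025,0]]' | egrep 'pos|^force'
python3 -m jog '[[0.2,0.01,0,0.025,0]]' | egrep 'pos|^force'
python3 -m jog '[[0.2,0.01,0,0.025,0]]' | egrep 'pos|^force'
python3 -m jog '[[0.2,0.01,0,0.025,0]]' | egrep 'pos|^force'
python3 -m jog '[[0.2,0.01,0,0.025,0]]' | egrep 'pos|^force'
done
python3 look.py
```

```text
tool_pos: [0.5128, -0.021, 0.144]
force: [-0.4, 3.0, 4.8]
tool_pos: [0.5127, -0.021, 0.1435]
force: [-1.6, 2.9, 5.1]
tool_pos: [0.5125, -0.0211, 0.143]
force: [-1.1, 3.3, 4.4]
tool_pos: [0.5123, -0.0211, 0.1425]
force: [-0.7, 3.2, 5.6]
tool_pos: [0.5121, -0.0212, 0.142]
force: [-0.6, 2.9, 5.8]
tool_pos: [0.5119, -0.0212, 0.1415]
force: [-0.7, 4.0, 5.4]
tool_pos: [0.5117, -0.0212, 0.141]
force: [-0.3, 3.5, 4.5]
tool_pos: [0.5116, -0.0213, 0.1405]
force: [-1.1, 3.0, 5.5]
[ 0.5116 -0.0213  0.1405] [ 179.9988   -0.0599 -167.2824] [-1.0589  3.0173  5.4907] 0.03256477955534374
r 0.15431189929053196 az 192.8509679956537
scene 289 [ 0.9743  0.2251 -0.0009  0.5963 -0.0021  0.1266] az 193.0108 tilt 0.049828988
scene 0.067 14 [ 0.4748 -0.0325  0.0684] r,off 0.19267487757274285
scene 0.073 3 [ 0.4692 -0.0313  0.0755] r,off 0.1978072208519618
scene 0.079 2 [ 0.4699 -0.0322  0.0825] r,off 0.19732189396463284
scene 0.085 2 [ 0.4727 -0.0289  0.0883] r,off 0.19385970988341883
scene 0.091 6 [ 0.4705 -0.0342  0.0923] r,off 0.19719228890882542
scene 0.097 1 [ 0.4723 -0.0355  0.0997] r,off 0.19574969730493508
scene 0.109 6 [ 0.4706 -0.0433  0.1125] r,off 0.19903811371796523
scene 0.115 20 [ 0.4746 -0.0415  0.1179] r,off 0.19479011279513944
scene 0.121 22 [ 0.4746 -0.0418  0.1237] r,off 0.19484071667265093
scene 0.127 9 [ 0.472  -0.044   0.1288] r,off 0.19787382389928312
```

```bash
python3 -m jog '[[0.2,0.005,0,0.025,0]]' | egrep 'pos|^force'
python3 -m jog '[[0.2,0.005,0,0.025,0]]' | egrep 'pos|^force'
python3 -m jog '[[0.2,0.005,0,0.025,0]]' | egrep 'pos|^force'
python3 -m jog '[[0.2,0.005,0,0.025,0]]' | egrep 'pos|^force'
python3 -m jog '[[0.2,0.005,0,0.025,0]]' | egrep 'pos|^force'
python3 -m jog '[[0.2,0.005,0,0.025,0]]' | egrep 'pos|^force'
python3 look.py
```

```text
tool_pos: [0.5114, -0.0213, 0.1401]
force: [-1.7, 2.5, 5.0]
tool_pos: [0.5112, -0.0214, 0.1395]
force: [-3.2, 2.7, 6.0]
tool_pos: [0.511, -0.0214, 0.139]
force: [-1.3, 3.8, 5.2]
tool_pos: [0.5108, -0.0215, 0.1386]
force: [-2.1, 2.9, 7.1]
tool_pos: [0.5107, -0.0215, 0.1382]
force: [-2.5, 2.7, 7.8]
tool_pos: [0.5106, -0.0216, 0.1377]
force: [-2.0, 2.3, 7.2]
[ 0.5106 -0.0216  0.1377] [ 179.9899   -0.1092 -167.2854] [-2.0046  2.3116  7.1742] 0.03254218877884988
r 0.15531779805842574 az 192.8536973138206
scene 288 [ 0.9734  0.229   0.0118  0.5862 -0.0046  0.126 ] az 193.23871 tilt -0.67390096
scene 0.067 17 [ 0.4735 -0.0307  0.0681] r,off 0.19354884910636036
scene 0.073 3 [ 0.471  -0.0304  0.0762] r,off 0.19585273544070672
scene 0.079 2 [ 0.4719 -0.0323  0.082 ] r,off 0.1953925265708038
scene 0.085 5 [ 0.4727 -0.0327  0.0876] r,off 0.19476436886572443
scene 0.091 1 [ 0.4715 -0.035   0.0945] r,off 0.1964228144094904
scene 0.109 17 [ 0.4754 -0.0429  0.1125] r,off 0.1943404433177987
scene 0.115 20 [ 0.4722 -0.0424  0.1179] r,off 0.19732903149790598
scene 0.121 20 [ 0.4753 -0.0417  0.1235] r,off 0.1941145130428921
scene 0.127 4 [ 0.4716 -0.0453  0.1287] r,off 0.19859777305566834
```

Contact is felt: the force steps up from about 5.0 to 7.4 N near a tool z of 0.139. I'll press on in small steps towards a rise of about 3.3 N, which is mid-stroke.

```bash
python3 -m jog '[[0.2,0.003,0,0.025,0]]' | egrep 'pos|^force'
python3 -m jog '[[0.2,0.003,0,0.025,0]]' | egrep 'pos|^force'
python3 -m jog '[[0.2,0.003,0,0.025,0]]' | egrep 'pos|^force'
python3 -m jog '[[0.2,0.003,0,0.025,0]]' | egrep 'pos|^force'
python3 look.py
```

```text
tool_pos: [0.5104, -0.0216, 0.1373]
force: [-2.4, 2.7, 7.4]
tool_pos: [0.5103, -0.0216, 0.1368]
force: [-3.3, 3.5, 8.0]
tool_pos: [0.5101, -0.0217, 0.1363]
force: [-4.9, 2.7, 8.9]
tool_pos: [0.51, -0.0218, 0.1358]
force: [-4.9, 3.3, 8.0]
[ 0.51   -0.0218  0.1358] [ 179.9843   -0.1517 -167.2941] [-4.8552  3.3014  7.96  ] 0.03286819125288199
r 0.15594169977914263 az 192.87956083463126
scene 283 [ 0.9773  0.2077  0.041   0.5836 -0.0062  0.1253] az 191.9958 tilt -2.3512678
scene 0.067 12 [ 0.4705 -0.0317  0.0691] r,off 0.19661491515771704
scene 0.073 2 [ 0.4721 -0.029   0.0751] r,off 0.194483456041042
scene 0.079 4 [ 0.4719 -0.0322  0.0831] r,off 0.19537928444364053
scene 0.085 3 [ 0.4729 -0.0328  0.0896] r,off 0.19458234579413
scene 0.103 5 [ 0.4755 -0.0413  0.1071] r,off 0.19384611935389023
scene 0.109 15 [ 0.4726 -0.0423  0.1123] r,off 0.19687211022976925
scene 0.115 23 [ 0.4769 -0.0412  0.1173] r,off 0.19246869094771615
scene 0.121 20 [ 0.4723 -0.0434  0.1231] r,off 0.1974850356181855
scene 0.127 1 [ 0.4783 -0.0436  0.1275] r,off 0.19161261693888582
```

```bash
python3 -m jog '[[0.2,0.035,0,0.025,0]]' | egrep 'pos|^force'
python3 -m jog '[[0.2,0.035,0,0.025,0]]' | egrep 'pos|^force'
python3 -m jog '[[0.2,0.035,0,0.02,0]]' | egrep 'pos|^force'
python3 -m jog '[[0.2,0.02,0,0.01,0]]' | egrep 'pos|^force'
python3 -m jog '[[0.2,0,0,0,0]]' | egrep 'pos|^force'
```

```text
tool_pos: [0.5099, -0.0218, 0.1355]
force: [-2.8, 2.5, 9.0]
tool_pos: [0.5098, -0.0218, 0.1352]
force: [0.3, 3.9, 8.5]
tool_pos: [0.5098, -0.0218, 0.135]
force: [0.5, 3.7, 8.2]
tool_pos: [0.5098, -0.0218, 0.1349]
force: [0.6, 4.1, 7.0]
tool_pos: [0.5098, -0.0218, 0.1349]
force: [0.5, 3.1, 6.9]
```

Averaging position (≈5.5 mm) and force (≈7 mm), the spring is close to half-way in. I'll let go and lift off.

```bash
python3 -m jog '[[0.9,0,0,0,0],[0.9,0,0,0,0],[0.9,0,0,0,0],[0.9,0,0,0,0],[0.9,0,0,0,0],[0.9,0,0,0,0],[0.9,0,0,0,0],[0.9,0,0,0,0],[0.9,0,0,0,0],[0.9,0,0,0,0],[0.9,0,0,0,0],[0.9,0,0,0,0]]'; python3 -m jog '[[0.9,0,0,-0.3,0],[0.9,0,0,-0.6,0],[0.9,0,0,-1,0],[0.9,0,0,-1,0],[0.9,0,0,-1,0],[0.9,0,0,-1,0],[0.9,0,0,-1,0],[0.9,0.5,-0.5,-1,0],[0.9,1,-0.5,-1,0],[0.9,1,0,-1,0],[0.9,0,0,0,0],[0.9,0,0,0,0]]'
cat > fin.py <<'E'
from cell import env, read_camera
from h import *
from scipy.optimize import least_squares
np.set_printoptions(precision=4,suppress=True)
print(env.get_obs()["force"])
K=[]
for n in("scene","top"):
    c=read_camera(n);P=pts(c);A=P.reshape(-1,3);rgb=c["color"].astype(int);V=rgb.max(-1).ravel()
    q=A[(V<95)&(np.linalg.norm(A-[.5105,-.0215,.173],axis=1)<.024)]
    r=least_squares(lambda k:np.linalg.norm(q-k,axis=1)-.017,[.51,-.02,.17],loss="soft_l1",f_scale=.001)
    print(n,"knob",len(q),r.x)
    m=(np.hypot(A[:,0]-.46,A[:,1]+.03)<.075)&(np.abs(A[:,2]-.064)<.005)
    print(" latch",m.sum(),cv2.minAreaRect(A[m][:,:2].astype(np.float32)))
    if n=="scene": im=c["color"][175:285,225:345,::-1]
    else: im2=c["color"][120:260,240:360,::-1]
im=np.hstack([cv2.resize(im,(480,440),interpolation=2),cv2.resize(im2,(318,440),interpolation=2)]); cv2.imwrite("pics/fin.png",im)
E
python3 fin.py
```

```text
time_s: 15.4
tool_pos: [0.5088, -0.0217, 0.1341]
tool_rot: [180.0, 0.0, -167.3]
force: [-0.1, 0.3, -0.6]
grip_width: 0.0782
grasp_force: 0.0
time_s: 16.4
tool_pos: [0.465, -0.0527, 0.3146]
tool_rot: [180.0, 0.3, -167.3]
force: [-1.0, 0.6, -0.0]
grip_width: 0.0782
grasp_force: 0.0
[-0.9742  0.6106 -0.0292]
scene knob 139 [ 0.5105 -0.0206  0.1744]
 latch 309 ((0.4687199294567108, -0.032211411744356155), (0.11079660058021545, 0.03679029643535614), 7.98398494720459)
top knob 92 [ 0.5103 -0.0228  0.1741]
 latch 84 ((0.43044400215148926, -0.027707256376743317), (0.019932011142373085, 0.04029155522584915), 88.00453186035156)
```

View pics/fin.png

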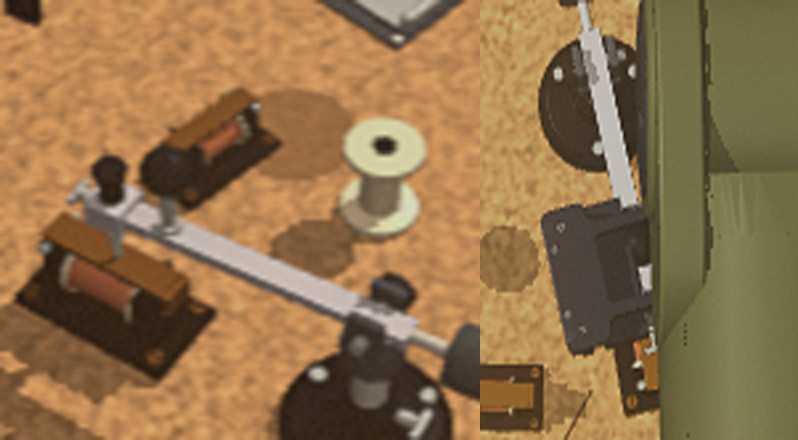

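The final picture shows the prod standing on the relay's bar at about (118,245). The knob is free at (170,170), the gripper is clear, and the relay and bystanders are in place. The knob height agrees with the pressed pose to about 1 mm, so the estimated push is 2.0–2.8 N. Handing in.

```bash
python3 -c "
from cell import env
print(env.sign_off())"
```

```text
the job is handed in; nothing more can be done
None
```

The job is handed in: the prod stands on the relay's latch bar with its spring about half-way in (estimated 2.0–2.8 N, not measured directly), and the arm is let go with the gripper clear; I saw no sign that the relay or the other parts moved, and the hand-in returned no verdict.

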